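# Read the squat air tank with the push-on gauge

### The arm

A 7-joint arm with a two-finger parallel gripper is mounted at the origin on the work surface. World frame = base frame: x ahead of the robot, y to its left, z up, the work surface at z = 0. Lengths are in mm, angles in rad, forces in N, time in s.
With the tool pointing down it reaches from about 350 to 900 mm from the base axis. Payload 8.1 kg.
Tool frame: the origin (TCP) lies at the very end of the fingers, on their centre line; the grasp point (between the pads) lies 19 mm behind it (ctrl.tcp_to_grasp is the z of the grasp point in the tool frame, in mm); z points along the fingers, y is the line along which they close (so a half turn about z gives the same grasp; the last joint's range is limited). The gripper opens to 92 mm and grips with 3 to 60 N. Pads are 19 mm wide; open, the fingers measure 130 mm over their backs; the gripper's body (75 mm by 190 mm) begins 47 mm behind the grasp point.
Start: joints at [1.142, 0.434, 0.025, 1.573, -0.012, 1.134, -0.075], TCP at [200.018, -592.144, 226.742] pointing down, gripper open.
Joint ranges: [-2.62, 2.62], [-0.44, 2.09], [-1.27, 1.32], [0.08, 2.57], [-1.32, 4.46], [0.12, 2], [-2.74, 2.74]. Speed limits (rad/s): [2.22, 2.22, 3.01, 3.01, 3.14, 3.14, 3.14].

### API

Orientations are given as a rotation vector (axis times angle).
In Python, from plant import ctrl gives the robot as it stands.
- The arm moves only by the shell command python3 -m jog 'ROWS'. ROWS is a JSON object of lists of equal length, an entry for each row: "grip": the closure, from 0 (fully open) to 1 (shut); "delta_pos": the shift along the tool's x, y, z in cm, a list of three; "roll": the turn about the tool's z in rad. A call has exactly 10 rows; each row is the pose to reach, as a shift and turn from the pose commanded when the call began, along the tool's axes at that moment; what a row does not reach only later rows make up. A row lasts 1/8 s, in which the tool goes at most 62.5 mm and 10.7 degrees, less where a joint would pass 70% of its speed; a pose out of reach is approached as far as the arm can. A call with a gripper value outside its range is refused whole. The fingers move at their own pace and stop on an object; the grip force is fixed at half the most. Time passes only in rows, so rows that repeat a pose let the fingers close, or fill a call up. It gives the time, the measured TCP pose, the force, the opening and the grip force at its end, in the units of the state.
- ctrl.get_state(): the state, without advancing time (a new reading comes with each control period).
- ctrl.read_camera(name): name is "scene" or "top" or "wrist"; returns the picture (384x512x3 uint8, red, green, blue); there is no depth.
- ctrl.calibration(name): a dict with "intrinsics" (3x3 intrinsics, pixels), "position" and "attitude" of the camera in the world. Camera axes: x right, y up, looking along -z (the intrinsics and any distortion apply to the point x, -y, -z); pixel columns grow to the right and rows downward; lengths in mm; the calibration is good to about 2 mm. A picture is of the moment at which its call begins: read the wrist's pose just before it. calibration takes no time and is no camera call; for the wrist camera it gives the pose at the moment of the call.
- ctrl.finish_job(): hands the job in; it is judged then, once.
The state is a dict: "clock": time; "joints": joint angles; "qvel": joint speeds; "joint_efforts": joint torques, N m; "tcp_pos": TCP position; "eef_rot": TCP orientation; "wrist_force": force on the tool from outside, world axes, zero at the start; "wrist_torque": the same for the moment, N m; "opening": finger opening in mm; "finger_force": force on a finger pad.
Only numpy, scipy, OpenCV 4.12 (cv2) and the standard library are available. Lean on these libraries where they do the work, as an engineer would, in place of code of your own. Each camera call takes 0.05 s, during which the arm holds its last target. There are 200 camera calls.

### The job

Check the pressure in the wide, squat air tank: take the bell-footed gauge by its tube, set the bell over the brass valve post on top of that tank and press it down, without dropping it, until the rim is fully home on the tank top and the rod has been pushed out of the gauge. Hold it there for a moment, then let go and leave the gauge standing upright on that tank with its rod out to be read; do not push the gauge onto the tall slim tank.

Things in the scene. Friction and masses are not known exactly. Their poses are not given: they have to be found in the camera images.
- gauge_grip (a point): Push-on pressure gauge, loose, standing upright on the bench: a black rubber bell foot (56 mm outer diameter at its widest, 40 mm high) open underneath, and above it a bare steel tube 32 mm in diameter, bell top to tube end 60 mm; 100 mm tall in all, about 0.2 kg, round about its vertical axis. This point is on the axis, in the tube, 75 mm above the rim of the bell (25 mm below the tube's top); grip the tube here. z points up along the gauge.
- gauge_rim (a point): Centre of the gauge's bell rim (its underside, where it stands). The bell's mouth is 48 mm in inner diameter, so it clears the valve post by 13 mm all round. z points up along the gauge's axis.
- rod (a joint): How far the white rod (10 mm diameter, in the gauge's tube) is pushed up, in m: 0 at rest, when it stands 2 mm out of the tube's top; at most 0.022. A black disc 36 mm across at its foot, 12 mm up inside the bell, is what the valve pin pushes. The rod is lightly sprung and stiff: it takes about 5 to 6 N to push it out, more than the gauge's weight, and it stays out by friction. A gauge fully home on a tank reads 0.006 to 0.014, depending on the tank's pressure.
- tank_wide_valve (a point): The wide, squat air tank: a fixed aluminium drum 120 mm in diameter, 75 mm high, with a flat top. This point is the centre of its top face, 75 mm above the bench, z up. A brass valve post 22 mm in diameter stands 10 mm up from here, and a steel pin 10 mm in diameter stands 8 to 16 mm above the post; the pin does not yield. The gauge's bell goes over post and pin and its rim comes to rest on the tank's flat top. A small brass outlet sticks out low at its side.
- tank_tall_valve (a point): The tall, slim air tank, not the one to check: a fixed aluminium cylinder 66 mm in diameter and 130 mm high with a like valve post and pin. This point is the centre of its top face, 130 mm above the bench.

How it is judged:
By the outcome, as a careful person would: the job done as asked, in the order asked, and still so for the second after the job is handed in, with the robot touching nothing.
It also fails if it takes over 42 s, if anything falls off the work surface, if the arm or the gripper's body presses on something with over 40 N, if the wrist force passes 120 N, or if a joint passes its speed limit or range.

## Working session

There is one attempt and no reset: what is moved stays moved. The work goes in short steps, Python scripts to look and compute and a shell command to move; the robot and the scene stay as the last step left them, time stands still between calls to the robot, and variables do not carry over. Pictures are saved under pics/ and viewed, at most 10 in all, crops included, and the job is handed in when it is done.

```bash
mkdir -p pics
cat > h.py <<'E'
import numpy as np, cv2
from scipy.spatial.transform import Rotation as R
from plant import ctrl
def snap(n,f):
    c=ctrl.calibration(n); im=ctrl.read_camera(n); cv2.imwrite(f'pics/{f}.png',cv2.cvtColor(im,cv2.COLOR_RGB2BGR)); np.save(f'pics/{f}.npy',im)
    import pickle; pickle.dump(c,open(f'pics/{f}.pkl','wb')); return im,c
def load(f):
    import pickle; return np.load(f'pics/{f}.npy'),pickle.load(open(f'pics/{f}.pkl','rb'))
def rot(a):
    a=np.array(a,float); return a if a.shape==(3,3) else R.from_rotvec(a).as_matrix()
def ray(c,u,v):
    d=np.linalg.inv(np.array(c['intrinsics']))@[u,v,1]; return np.array(c['position'],float),rot(c['attitude'])@(d*[1,-1,-1])
def plane(c,u,v,z):
    p,d=ray(c,u,v); return p+d*(z-p[2])/d[2]
def totool(dw):
    return rot(ctrl.get_state()['eef_rot']).T@np.array(dw,float)/10
E
python3 - <<'E'
from h import *
for n in('scene','top'):
    im,c=snap(n,n+'0'); print(n,c)
s=ctrl.get_state(); print(s); print(rot(s['eef_rot']).round(3),ctrl.tcp_to_grasp)
a=np.hstack([cv2.imread('pics/scene0.png'),cv2.imread('pics/top0.png')])
E
```

```text
scene {'intrinsics': array([[370.6694423 ,   0.        , 256.09019607],
       [  0.        , 370.6694423 , 186.88547413],
       [  0.        ,   0.        ,   1.        ]]), 'position': array([1005.31499404,  132.49533419,  808.58081504]), 'attitude': array([0.41198913, 0.52878774, 1.8122373 ])}
top {'intrinsics': array([[353.69713511,   0.        , 254.11851338],
       [  0.        , 353.69713511, 189.65190096],
       [  0.        ,   0.        ,   1.        ]]), 'position': array([426.245539  ,   8.13031626, 852.74624128]), 'attitude': array([ 0.13192446, -0.13460834, -1.55835149])}
{'clock': 0.1, 'joints': array([ 1.14239864,  0.43516497,  0.02495571,  1.57395256, -0.01161179,
        1.13399669, -0.07512309]), 'qvel': array([-0.00083821, -0.0010142 , -0.00021082, -0.00227398,  0.00099475,
        0.00066149, -0.00079186]), 'joint_efforts': array([ 4.49655970e-03, -6.69118452e+01,  9.88898166e-01, -3.15147114e+01,
       -6.03932189e-02,  3.73749202e-02,  1.01809312e-04]), 'tcp_pos': array([ 199.86804299, -591.72546325,  226.0366998 ]), 'eef_rot': array([-3.09870355e+00, -5.09159599e-01,  5.16698014e-04]), 'wrist_force': array([0.77317025, 0.06538877, 0.48745885]), 'wrist_torque': array([-0.00098902, -0.02263236, -0.00966389]), 'finger_force': 0.0, 'opening': 91.70930803270204}
[[ 0.947  0.32  -0.001]
 [ 0.32  -0.947  0.001]
 [-0.    -0.001 -1.   ]] -18.8
```

View pics/top0.png

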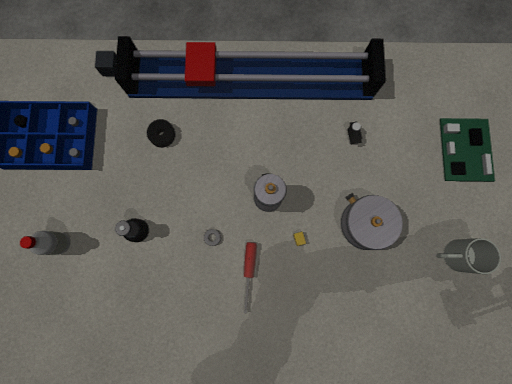

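View pics/scene0.png

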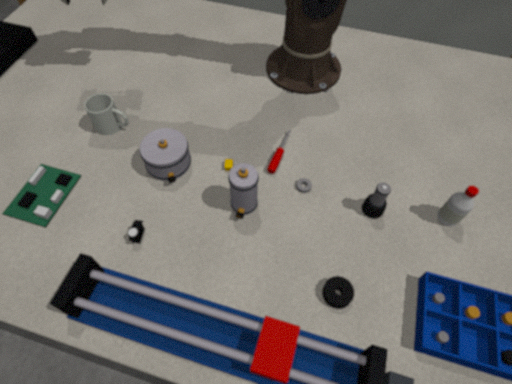

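The top view shows the gauge with its bell near (136,231) and its tube top near (122,228). The wide tank is at (375,222) with its post at (377,221), and the tall tank is at (270,190). The scene view agrees: gauge top (383,188), wide tank (164,147).

Run:
```python
from h import *
T,ct=load('top0');S,cs=load('scene0')
print('gauge top',plane(ct,122.5,228,100).round(),plane(cs,383,188,100).round())
print('wide',plane(ct,375.5,222,75).round(),plane(cs,164,147,75).round(),'post',plane(ct,377,221,90).round(),plane(cs,163,143.5,93).round())
print('tall',plane(ct,270.5,189,130).round(), 'bottle',plane(ct,45,242,50).round())
a=cv2.resize(T[195:270,90:170],None,fx=7,fy=7,interpolation=cv2.INTER_CUBIC)[:560]
cv2.imwrite('pics/c.png',a[:,:,::-1])
p=plane(ct,122.5,228,100); s=ctrl.get_state()
print(totool(p-s['tcp_pos']))
w=ctrl.calibration('wrist');print(w, rot(w['attitude']))
```

```text
gauge top [471. 285. 100.] [475. 286. 100.]
wide [ 490. -260.   75.] [ 499. -255.   75.] post [ 491. -258.   90.] [ 502. -252.   93.]
tall [552. -27. 130.] bottle [441. 475.  50.]
[ 53.72019331 -74.42552263  12.70001994]
{'intrinsics': array([[330.10484264,   0.        , 257.51649861],
       [  0.        , 330.10484264, 190.87380891],
       [  0.        ,   0.        ,   1.        ]]), 'position': array([ 261.94421179, -570.42983213,  383.85638231]), 'attitude': array([-0.21855165,  0.15844375, -1.23806401])} [[ 0.31985374  0.91723048  0.23744857]
 [-0.94746618  0.30996073  0.07894413]
 [-0.00118977 -0.25022507  0.96818696]]
```

View pics/c.png

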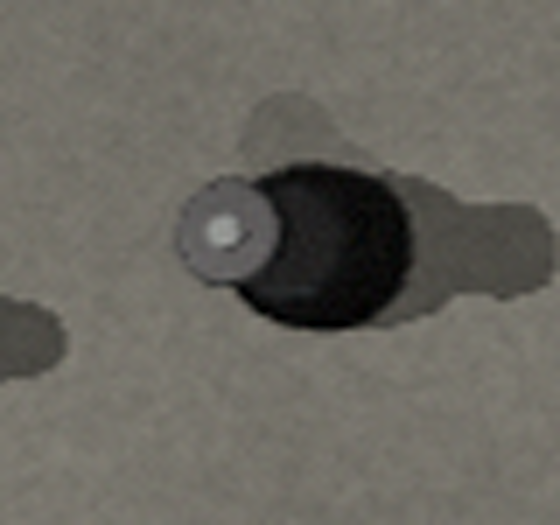

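The crop puts the gauge's top centre at pixel (122.4,228), which is about (472,285) mm. On the way there I'll stop over the wide tank for a closer look.

```bash
python3 -m jog '{"grip":[0,0,0,0,0,0,0,0,0,0],"delta_pos":[[5,-3,0],[10,-6,0],[15,-9.5,0],[20,-12.5,0],[25,-16,0],[30,-19,0],[34,-21.5,0],[36,-23,0],[36,-23,0],[36,-23,0]],"roll":[0,0,0,0,0,0,0,0,0,0]}'
python3 - <<'E'
from h import *
im,c=snap('wrist','w1'); s=ctrl.get_state(); print(s['joints'].round(2),s['tcp_pos'].round(1),np.abs(s['qvel']).max())
E
```

```text
clock: 1.35
tcp_pos: [466.7, -260.0, 226.5]
eef_rot: [3.1, 0.508, -0.001]
wrist_force: [-0.2, 0.1, -0.2]
opening: 91.9
finger_force: 0.0
[ 0.52  0.3  -0.15  1.78  0.05  1.06 -0.89] [ 466.5 -260.4  226.5] 0.005513619522195425
```

View pics/w1.png

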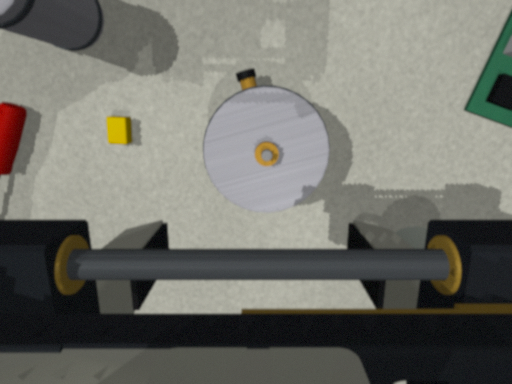

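The wrist view shows the wide tank's top disc centred at about (266,149) and its post at (267,153), with the outlet at the top.

```bash
python3 -m jog '{"grip":[0,0,0,0,0,0,0,0,0,0],"delta_pos":[[2,-6,0],[4,-12,0],[6,-17.5,0],[8,-23,0],[10,-29,0],[12,-34.5,0],[14,-40,0],[16,-46,0],[17.5,-51,0],[17.5,-51,0]],"roll":[0,0,0,0,0,0,0,0,0,0]}'
python3 - <<'E'
from h import *
im,c=load('w1')
print('wide disc',plane(c,266,149,75).round(1),'post',plane(c,266.5,153,85).round(1),'pin',plane(c,266.5,155,97).round(1))
im,c=snap('wrist','w2'); s=ctrl.get_state(); print(s['joints'].round(2),s['tcp_pos'].round(1))
E
```

```text
clock: 2.65
tcp_pos: [469.3, 283.8, 226.6]
eef_rot: [-3.097, -0.516, 0.0]
wrist_force: [0.1, -0.7, 0.2]
opening: 91.8
finger_force: 0.0
wide disc [ 493.8 -258.8   75. ] post [ 491.7 -259.8   85. ] pin [ 491.5 -259.5   97. ]
[-0.31  0.35 -0.43  1.74  0.16  1.09 -2.04] [470.  280.8 226.4]
```

View pics/w2.png

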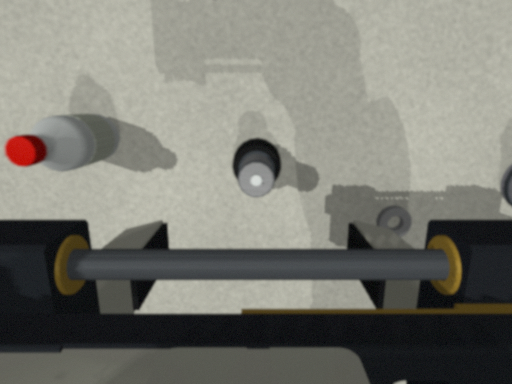

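The wrist view shows the gauge's rod at (256,180), with the bottle well to the left and nothing in the fingers' way.

Run:
```python
from h import *
im,c=load('w2'); p=plane(c,256.3,180.5,101); s=ctrl.get_state()
print(p.round(1),s['tcp_pos'].round(1),totool(np.r_[p[:2],56]-s['tcp_pos']).round(2))
```

```text
[470.5 286.  101. ] [470.  280.8 226.4] [ 0.22 -0.48 17.04]
```

```bash
python3 -m jog '{"grip":[0,0,0,0,0,0,0.6,1,1,1],"delta_pos":[[0.2,-0.5,3],[0.2,-0.5,8],[0.2,-0.5,13],[0.2,-0.5,16.5],[0.2,-0.5,17],[0.2,-0.5,17],[0.2,-0.5,17],[0.2,-0.5,17],[0.2,-0.5,17],[0.2,-0.5,17]],"roll":[0,0,0,0,0,0,0,0,0,0]}'
python3 -m jog '{"grip":[1,1,1,1,1,1,1,1,1,1],"delta_pos":[[0,0,0],[0,0,0],[0,0,0],[0,0,-0.5],[0,0,-2],[0,0,-5],[0,0,-10],[0,0,-15],[0,0,-20],[0,0,-23]],"roll":[0,0,0,0,0,0,0,0,0,0]}'
python3 - <<'E'
from h import *
im,c=snap('wrist','w3')
E
```

```text
clock: 3.95
tcp_pos: [470.5, 285.6, 57.0]
eef_rot: [-3.1, -0.51, -0.001]
wrist_force: [-0.3, 0.4, 0.2]
opening: 56.8
finger_force: 0.0
clock: 5.2
tcp_pos: [470.5, 286.0, 290.6]
eef_rot: [-3.098, -0.51, -0.005]
wrist_force: [1.3, -0.8, -2.8]
opening: 31.6
finger_force: 30.0
```

View pics/w3.png

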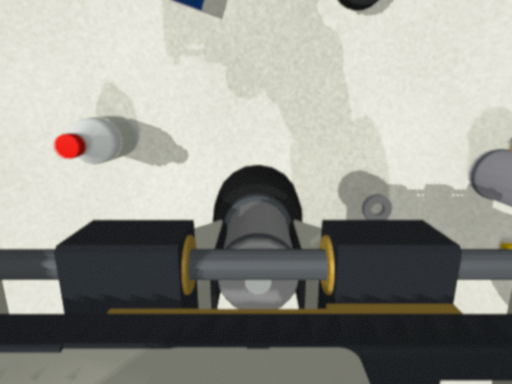

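The gauge is held upright between the pads, with its rod near (258,284).

```bash
python3 - <<'E'
from h import *
im,c=load('w3'); s=ctrl.get_state(); p=plane(c,258,284,s['tcp_pos'][2]-57+102)
print(p.round(1),s['tcp_pos'].round(1),totool(np.array([492,-259.5,0])-np.r_[s['tcp_pos'][:2],0]).round(2), s['wrist_force'])
E
python3 -m jog '{"grip":[1,1,1,1,1,1,1,1,1,1],"delta_pos":[[-1,3,0],[-2.5,8,0],[-4,14,0],[-6,20,0],[-7.5,26,0],[-9.5,32,0],[-11,38,0],[-13,44,0],[-14.5,49,0],[-15.4,52.3,0]],"roll":[0,0,0,0,0,0,0,0,0,0]}'
python3 -m jog '{"grip":[1,1,1,1,1,1,1,1,1,1],"delta_pos":[[0,0,0],[0,0,1],[0,0,3],[0,0,5],[0,0,7],[0,0,8],[0,0,9],[0,0,9],[0,0,9],[0,0,9]],"roll":[0,0,0,0,0,0,0,0,0,0]}'
python3 - <<'E'
from h import *
snap('scene','s4');snap('top','t4');snap('wrist','w4');s=ctrl.get_state();print(s['tcp_pos'],s['wrist_force'],s['joints'])
a=np.load('pics/s4.npy')[80:210,90:240];b=np.load('pics/t4.npy')[150:280,310:460]
cv2.imwrite('pics/c4.png',cv2.resize(np.hstack([a,b]),None,fx=2.6,fy=2.6,interpolation=cv2.INTER_CUBIC)[:,:,::-1])
E
```

```text
[471.9 286.8 338.9] [471.6 287.  293.9] [-15.56  52.42  -0.23] [2.33167502 1.65069956 1.15795984]
clock: 6.5
tcp_pos: [490.8, -262.1, 286.9]
eef_rot: [3.1, 0.505, -0.0]
wrist_force: [-0.1, 1.0, -1.9]
opening: 31.6
finger_force: 30.0
clock: 7.75
tcp_pos: [492.2, -259.4, 197.3]
eef_rot: [3.099, 0.509, 0.001]
wrist_force: [-0.1, 0.3, -2.0]
opening: 31.6
finger_force: 30.0
[ 491.99620896 -259.37272924  197.05977011] [ 0.15925383 -0.17352216 -2.44879309] [ 0.48455158  0.35713047 -0.12657449  1.77451317  0.05212568  1.01258013
 -0.9069289 ]
```

View pics/c4.png

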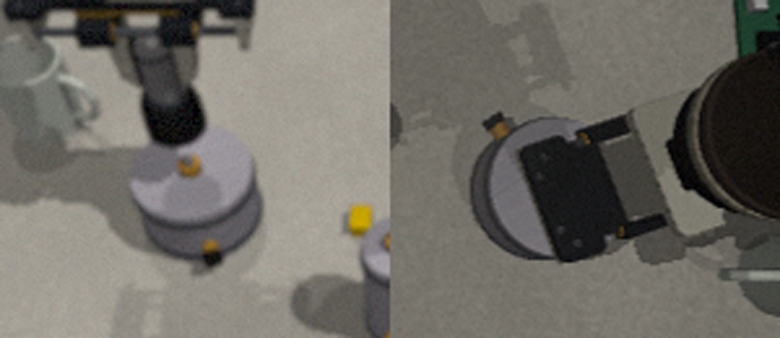

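The left half (scene) shows the bell above the tank with its rim centre at about crop (174,127) and the post at (189,165). In the right half (top) the arm hides the gauge. I'll compare bell and post in the scene camera.

```bash
python3 - <<'E'
from h import *
im,c=load('s4')
def proj(p):
    q=rot(c['attitude']).T@(np.array(p,float)-c['position'])*[1,-1,-1]; q=np.array(c['intrinsics'])@q; return q[:2]/q[2]
g=cv2.cvtColor(im,cv2.COLOR_RGB2GRAY); hs=cv2.cvtColor(im,cv2.COLOR_RGB2HSV)
m=np.zeros_like(g); m[110:140,140:175]=(g[110:140,140:175]<45)
ys,xs=np.nonzero(m); print('bell cols/rows',[(y,xs[ys==y].min(),xs[ys==y].max()) for y in np.unique(ys)])
d=((hs[...,1]>110)&(hs[...,0]<25)&(hs[...,0]>8)); ys,xs=np.nonzero(d[135:155,150:175]); print('post',xs.mean()+150,ys.mean()+135,ys.min()+135,ys.max()+135,xs.min()+150,xs.max()+150)
a=np.arange(0,6.28,.1)
E2=np.array([proj([492+28*np.cos(t),-259.4+28*np.sin(t),140]) for t in a]); print('pred rim',E2.min(0),E2.max(0))
E3=np.array([proj([492+11*np.cos(t),-259.4+11*np.sin(t),z]) for t in a for z in(75,85)]); print('pred post',E3.min(0),E3.max(0))
E4=np.array([proj([492+60*np.cos(t),-259.4+60*np.sin(t),75]) for t in a]); print('pred disc',E4.min(0),E4.max(0))
E
python3 - <<'E'
import cv2;a=cv2.imread('pics/s4.png')[110:175,130:200];cv2.imwrite('pics/c5.png',cv2.resize(a,None,fx=8,fy=8,interpolation=cv2.INTER_NEAREST))
E
```

```text
bell cols/rows [(np.int64(110), np.int64(144), np.int64(144)), (np.int64(111), np.int64(144), np.int64(144)), (np.int64(114), np.int64(162), np.int64(163)), (np.int64(115), np.int64(161), np.int64(163)), (np.int64(116), np.int64(146), np.int64(164)), (np.int64(117), np.int64(146), np.int64(165)), (np.int64(118), np.int64(145), np.int64(165)), (np.int64(119), np.int64(145), np.int64(165)), (np.int64(120), np.int64(145), np.int64(166)), (np.int64(121), np.int64(145), np.int64(166)), (np.int64(122), np.int64(145), np.int64(166)), (np.int64(123), np.int64(146), np.int64(167)), (np.int64(124), np.int64(146), np.int64(167)), (np.int64(125), np.int64(146), np.int64(167)), (np.int64(126), np.int64(147), np.int64(167)), (np.int64(127), np.int64(147), np.int64(167)), (np.int64(128), np.int64(147), np.int64(167)), (np.int64(129), np.int64(148), np.int64(167)), (np.int64(130), np.int64(148), np.int64(166)), (np.int64(131), np.int64(148), np.int64(165)), (np.int64(132), np.int64(149), np.int64(165)), (np.int64(133), np.int64(149), np.int64(163)), (np.int64(134), np.int64(151), np.int64(161)), (np.int64(135), np.int64(153), np.int64(158))]
post 162.75675675675674 144.35135135135135 141 147 159 166
pred rim [146.26256763 118.59335989] [169.95121478 136.10037689]
pred post [158.22591688 138.72936162] [167.7922116  147.99276037]
pred disc [139.38845433 126.96799003] [187.1771164  163.56397564]
```

View pics/c5.png

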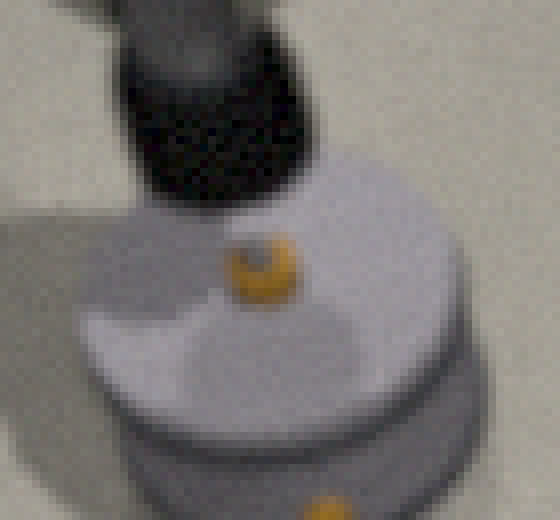

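The scene camera agrees with the predicted rim and post positions to about 2 mm, against 13 mm clearance. Next I lower in steps and watch the force.

```bash
python3 -m jog '{"grip":[1,1,1,1,1,1,1,1,1,1],"delta_pos":[[0,0,1],[0,0,2],[0,0,3],[0,0,4],[0,0,4.5],[0,0,5],[0,0,5.2],[0,0,5.4],[0,0,5.4],[0,0,5.4]],"roll":[0,0,0,0,0,0,0,0,0,0]}'
python3 -m jog '{"grip":[1,1,1,1,1,1,1,1,1,1],"delta_pos":[[0,0,0.1],[0,0,0.2],[0,0,0.3],[0,0,0.4],[0,0,0.5],[0,0,0.6],[0,0,0.7],[0,0,0.8],[0,0,0.8],[0,0,0.8]],"roll":[0,0,0,0,0,0,0,0,0,0]}'
```

```text
clock: 9.15
tcp_pos: [491.9, -259.3, 142.9]
eef_rot: [3.1, 0.509, 0.0]
wrist_force: [-0.0, -0.0, -1.6]
opening: 31.5
finger_force: 30.0
clock: 10.4
tcp_pos: [491.9, -259.3, 134.7]
eef_rot: [3.1, 0.509, 0.0]
wrist_force: [-0.6, -0.0, 1.7]
opening: 31.5
finger_force: 30.0
```

```bash
python3 -m jog '{"grip":[1,1,1,1,1,1,1,1,1,1],"delta_pos":[[0,0,0.05],[0,0,0.1],[0,0,0.15],[0,0,0.2],[0,0,0.25],[0,0,0.3],[0,0,0.35],[0,0,0.4],[0,0,0.4],[0,0,0.4]],"roll":[0,0,0,0,0,0,0,0,0,0]}'
```

```text
clock: 11.65
tcp_pos: [492.0, -259.2, 131.5]
eef_rot: [3.1, 0.509, 0.001]
wrist_force: [-3.6, 2.3, 12.0]
opening: 31.6
finger_force: 30.0
```

```bash
python3 -m jog '{"grip":[1,1,1,1,1,1,1,1,1,1],"delta_pos":[[0,0,0.05],[0,0,0.1],[0,0,0.15],[0,0,0.15],[0,0,0.15],[0,0,0.15],[0,0,0.15],[0,0,0.15],[0,0,0.15],[0,0,0.15]],"roll":[0,0,0,0,0,0,0,0,0,0]}'
python3 - <<'E'
from h import *
snap('scene','s6')
cv2.imwrite('pics/c6.png',cv2.resize(cv2.imread('pics/s6.png')[80:180,120:220],None,fx=6,fy=6,interpolation=cv2.INTER_CUBIC))
E
```

```text
clock: 12.9
tcp_pos: [492.1, -259.2, 131.3]
eef_rot: [3.099, 0.509, 0.002]
wrist_force: [-9.1, 4.5, 25.5]
opening: 31.5
finger_force: 30.0
```

View pics/c6.png

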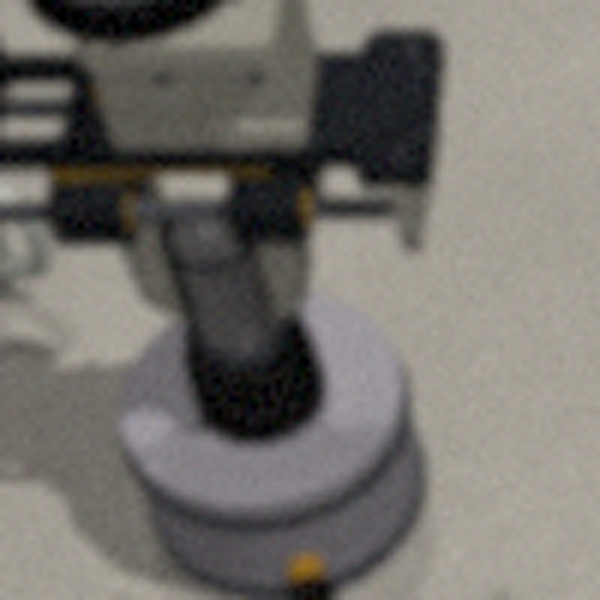

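The bell's rim sits on the tank top all round. The TCP stalled at 131.3 mm while the force doubled to 25 N, so the gauge is home, and it has been held there over a second. Now I unload, open and go up.

```bash
python3 -m jog '{"grip":[1,1,1,1,0.9,0.6,0.3,0,0,0],"delta_pos":[[0,0,-0.1],[0,0,-0.2],[0,0,-0.2],[0,0,-0.2],[0,0,-0.2],[0,0,-0.2],[0,0,-0.2],[0,0,-0.2],[0,0,-0.2],[0,0,-0.2]],"roll":[0,0,0,0,0,0,0,0,0,0]}'
python3 -m jog '{"grip":[0,0,0,0,0,0,0,0,0,0],"delta_pos":[[0,0,0],[0,0,0],[0,0,0],[0,0,-1],[0,0,-3],[0,0,-6],[0,0,-9],[0,0,-12],[0,0,-14],[0,0,-14]],"roll":[0,0,0,0,0,0,0,0,0,0]}'
python3 - <<'E'
from h import *
snap('scene','s7');snap('wrist','w7')
a=cv2.resize(cv2.imread('pics/s7.png')[90:180,120:210],(400,400),interpolation=cv2.INTER_CUBIC);b=cv2.resize(cv2.imread('pics/w7.png')[80:230,190:340],(400,400),interpolation=cv2.INTER_CUBIC)
cv2.imwrite('pics/c7.png',np.hstack([a,b]))
E
```

```text
clock: 14.2
tcp_pos: [491.9, -259.2, 131.2]
eef_rot: [3.1, 0.509, -0.0]
wrist_force: [0.3, -0.2, -0.6]
opening: 72.4
finger_force: 0.0
clock: 15.45
tcp_pos: [492.7, -259.6, 273.4]
eef_rot: [3.098, 0.509, 0.005]
wrist_force: [-0.1, -0.6, -1.3]
opening: 92.0
finger_force: 0.0
```

View pics/c7.png

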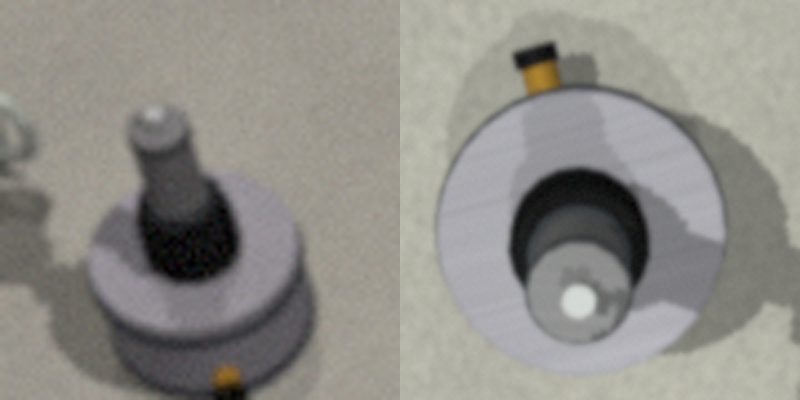

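The gauge stands upright with its rim flat on the wide tank. The rod tip at (578,301) is clearly offset from the tube centre at (579,291), so the rod is out, and the gripper is well clear.

```bash
python3 -c "
from plant import ctrl
print(ctrl.finish_job())"
```

```text
the job is handed in; nothing more can be done
None
```

The gauge was pressed fully home on the wide tank, held there for over a second and released; it stands upright with its rod out, and the job was handed in at about 15.5 s (no verdict was returned).

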